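# Find the lamp power pack with the loose core

### The job

One of the three sealed lamp power packs on the board has a core broken loose inside. Lift packs clear of the board one at a time and, above their place, shake them gently to and fro lengthwise to feel which one it is; put every sound pack back flat where it stood, and lay the faulty one lengthwise and centred on the sloping return cradle, flat on both rests and slid gently down until it just touches the low end stop. Knock or press nothing hard and leave everything else alone.

Things in the scene. Friction and masses are not known exactly. Their poses are not given: they have to be found in the camera images.
- pack_a: one of three identical-looking sealed power packs: black box 120 (its x) x 50 (y) x 42 mm high, 0.48 kg; origin under its centre, z up, both ends alike. Inside each a metal core of 0.32 kg: fast in the middle in two packs; in one (any of them) it is loose, slides along x with little friction (0.05 N) and stops 25 mm either side of the middle: slow strokes over 50 mm long carry it from end to end. All weigh the same
- pack_b: one of three identical-looking sealed power packs: black box 120 (its x) x 50 (y) x 42 mm high, 0.48 kg; origin under its centre, z up, both ends alike. Inside each a metal core of 0.32 kg: fast in the middle in two packs; in one (any of them) it is loose, slides along x with little friction (0.05 N) and stops 25 mm either side of the middle: slow strokes over 50 mm long carry it from end to end. All weigh the same
- pack_c: one of three identical-looking sealed power packs: black box 120 (its x) x 50 (y) x 42 mm high, 0.48 kg; origin under its centre, z up, both ends alike. Inside each a metal core of 0.32 kg: fast in the middle in two packs; in one (any of them) it is loose, slides along x with little friction (0.05 N) and stops 25 mm either side of the middle: slow strokes over 50 mm long carry it from end to end. All weigh the same
- tray: fixed felt-covered board 170 (its x) x 320 (its y) mm, 12 mm thick with an edge strip rising to 20 mm, the three packs lie on it side by side, about 90 mm apart along its y and with their x along its x; origin at the centre of its underside, on the table
- rack: fixed wooden foot of the sloping return cradle, 200 (its x) x 90 mm; origin at the centre of its underside, on the table, z up; with all it carries it is the whole return cradle
- cradle: sloping seat on the rack: x points up the slope (10 deg; low end -x, nearer the robot), z square to it; origin amid the rests, level with their tops, 60 mm above the table. A pack lying home has its underside's centre here. The end stop's face is at x = -60 mm and rises 8 mm above the rests. Rests and stop are 40 mm wide, free at both sides, and at least 30 mm above the foot
- high_rest: rubber bar across the upper part of the cradle, 10 mm wide, 40 mm long, its top centre at x = +28 mm in the cradle's frame (its own origin is the cradle's origin). A pack with its core slid to the low end bears on it with about 0.7 N, a sound one with about 2.1 N
- low_rest: rubber bar like it at x = -28 mm in the cradle's frame, with the end stop; origin is the cradle's origin
- offcut: wood offcut 50 x 90 x 30 mm, bystander; origin under its centre
- glue: standing glue bottle, 40 mm across, 110 mm high, bystander
- screwdriver: screwdriver lying on the table, bystander
- hammer: hammer lying on the table, bystander
- pliers: pliers lying on the table, about 160 mm long, bystander
- pot: white ceramic cup, 70 mm across, 60 mm high, bystander
- spare_block: wood block 70 x 40 x 40 mm, bystander
There are look-alikes about, which are no part of the job. What is shaped like the pack_b but turquoise is not meant.

How it is judged:
By the outcome, as a careful person would: the job done as asked, in the order asked, and still so for the second after the job is handed in, with the robot touching nothing.
It also fails if it takes over 72 s, if anything falls off the work surface, if the arm or the gripper's body presses on something with over 40 N, if the wrist force passes 120 N, or if a joint passes its speed limit or range.

### The arm

A 6-joint arm with a two-finger parallel gripper is mounted at the origin on the work surface. World frame = base frame: x ahead of the robot, y to its left, z up, the work surface at z = 0. Lengths are in mm, angles in rad, forces in N, time in s.
With the tool pointing down it reaches from about 350 to 775 mm from the base axis. Payload 7.3 kg.
Tool frame: the origin (TCP) lies at the centre of the arm's flange, where the gripper is bolted on; the fingertips stand 178 mm ahead of it and the grasp point (between the pads) lies 159 mm ahead of it; z points along the fingers, y is the line along which they close (so a half turn about z gives the same grasp; the last joint's range is limited). The gripper opens to 92 mm and grips with 3 to 60 N. Pads are 19 mm wide; open, the fingers measure 130 mm over their backs; the gripper's body (75 mm by 190 mm) begins 47 mm behind the grasp point.
Start: joints at [-1.419, 0.342, 1.524, -0, 1.275, -0.146], TCP at [154.064, -501.888, 404.741] pointing down, gripper open.
Joint ranges: [-2.53, 2.53], [-0.77, 2.02], [0.04, 2.7], [-1, 4.14], [0.28, 2.66], [-3.11, 3.11]. Speed limits (rad/s): [2.57, 2.57, 3.14, 3.14, 3.14, 3.14].

### API

Orientations are given as a unit quaternion [w, x, y, z].
In Python, from rig import sense, snapshot, sign_off gives the robot as it stands.
- The arm moves only by the tool jog_arm, never from a script. Its argument "increments" is a list that holds one entry, the list of rows, each a list of 4 numbers: the shift along the world's x, y, z in units of 400 mm (1.0 is 400 mm), then the turn about the world's z in units of 60 degrees (1.0 is 60 degrees). In form: [[[dx, dy, dz, turn], ...]]. A call has 1 to 10 rows; each row is the pose to reach, as a shift and turn from the pose commanded when the call began; what a row does not reach only later rows make up. A row lasts 1/12 s, in which the tool goes at most 41.7 mm and 7.16 degrees, less where a joint would pass 70% of its speed; a pose out of reach is approached as far as the arm can. A call with a number of a shift or a turn outside -1 to 1 is refused whole. A call with a gripper value outside its range is refused whole. "claw" is the finger opening in mm, from 0 to 91.8, set as the call begins (left out, the last holds). The fingers move at their own pace and stop on an object; "squeeze" is the grip in N (left out, the last holds). Time passes only in rows, so rows that repeat a pose let the fingers close. It gives the time, the measured TCP pose, the force, the opening and the grip force at its end, in the units of the state.
- sense(): the state, without advancing time (a new reading comes with each control period).
- snapshot(name): name is "scene" or "top" or "wrist"; returns a dict with "pixels" (384x512x3 uint8, red, green, blue), "z_map" (384x512 float32, mm along the optical axis (not along the pixel's ray), 0 where there is no reading), "intrinsics" (3x3 intrinsics, pixels), "pose" (4x4, takes a point from camera to world coordinates). Camera axes: x right, y up, looking along -z (the intrinsics and any distortion apply to the point x, -y, -z); pixel columns grow to the right and rows downward; lengths in mm; the calibration is good to about 2 mm. The wrist camera is an equidistant fisheye: a pixel r from the principal point sees the ray r / f radians off the axis. A picture is of the moment at which its call begins.
- sign_off(): hands the job in; it is judged then, once.
The state is a dict: "time": time; "q": joint angles; "joint_velocities": joint speeds; "effort": joint torques, N m; "tcp_pos": TCP position; "tool_rot": TCP orientation; "force": force on the tool from outside, world axes, zero at the start; "moment": the same for the moment, N m; "finger_gap": opening from 0.0 (shut) to 1.0 (fully open); "finger_force": force on a finger pad.
Only numpy, scipy, OpenCV 4.12 (cv2) and the standard library are available. Lean on these libraries where they do the work, as an engineer would, in place of code of your own. Each camera call takes 0.05 s, during which the arm holds its last target. There are 200 camera calls.

## Working session

There is one attempt and no reset: what is moved stays moved. The work goes in short steps, Python scripts to look and compute and a tool call to move; the robot and the scene stay as the last step left them, time stands still between calls to the robot, and variables do not carry over. Pictures are saved under pics/ and viewed, at most 10 in all, crops included, and the job is handed in when it is done.

Besides the shell and the picture viewer there is one more tool, called after "Call:" as name([rows], argument=value, ...), one row to a line, values as JSON. jog_arm: Moves the arm, as the interface text tells. Shifts and turns lie within -1 to 1; 1 stands for 400 mm of shift or 60 degrees of turn. Its arguments: {"type":"object","properties":{"increments":{"type":"array"},"claw":{"type":"number"},"squeeze":{"type":"number"}},"required":["increments"]}

```bash
mkdir -p pics; python3 - <<'E'
from rig import sense,snapshot
import cv2,numpy as np
print(sense())
ims=[]
for n in("scene","top"):
    s=snapshot(n); np.savez(n+".npz",**s); cv2.imwrite(f"pics/{n}1.png",s["pixels"][...,::-1]); print(n,s["intrinsics"],s["pose"].round(3))
E
```

```text
{'time': 0.0, 'q': array([-1.41903612e+00,  3.42681840e-01,  1.52497930e+00,  9.17312878e-06,
        1.27540955e+00, -1.46000131e-01]), 'joint_velocities': array([ 0.00093339, -0.00017322, -0.00095551, -0.00043027,  0.00265466,
        0.00073573]), 'effort': array([ 7.28855812e-04, -4.31244242e+01, -2.44217867e+01,  7.19269621e-02,
        5.60423511e-02, -1.24632584e-04]), 'tcp_pos': array([ 154.02649298, -501.75813544,  404.07915323]), 'tool_rot': array([-7.39031347e-04,  9.88937732e-01,  1.48329416e-01,  2.25850614e-06]), 'force': array([0.19800554, 0.08342477, 0.31819664]), 'moment': array([ 0.03274984, -0.04231267, -0.05422667]), 'finger_force': 0.0, 'finger_gap': 0.9987449950914076}
scene [[356.83941328   0.         249.79245165]
 [  0.         356.83941328 189.08293837]
 [  0.           0.           1.        ]] [[-2.760000e-01 -5.640000e-01  7.780000e-01  1.553933e+03]
 [ 9.610000e-01 -1.820000e-01  2.080000e-01  2.729240e+02]
 [ 2.400000e-02  8.050000e-01  5.930000e-01  8.263620e+02]
 [ 0.000000e+00  0.000000e+00  0.000000e+00  1.000000e+00]]
top [[393.32969069   0.         254.49325351]
 [  0.         393.32969069 191.05815506]
 [  0.           0.           1.        ]] [[-9.000000e-03  9.980000e-01 -6.000000e-02  4.740040e+02]
 [-1.000000e+00 -9.000000e-03 -0.000000e+00  3.097100e+01]
 [-1.000000e-03  6.000000e-02  9.980000e-01  1.153113e+03]
 [ 0.000000e+00  0.000000e+00  0.000000e+00  1.000000e+00]]
```

View pics/top1.png

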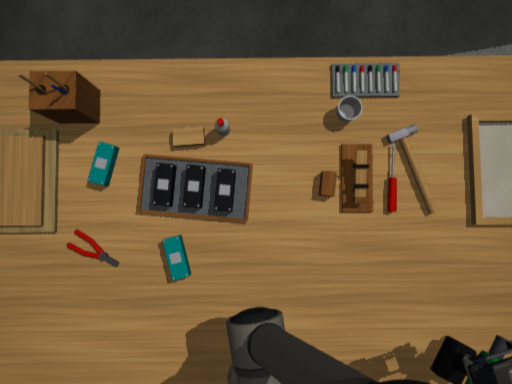

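View pics/scene1.png

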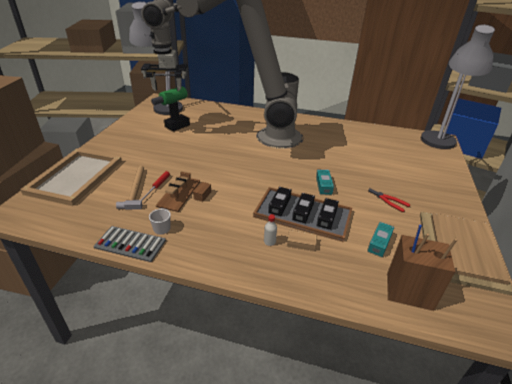

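The top view shows the three black packs at about (163,186), (193,187) and (225,190) on the board. The cradle is at (357,178), with the spare block beside it at (328,184). Next I'll measure these from the depth map.

```bash
cat > h.py <<'E'
import numpy as np,cv2
def world(s):
    K=s["intrinsics"];z=s["z_map"];v,u=np.mgrid[:z.shape[0],:z.shape[1]]
    c=np.stack([(u-K[0,2])/K[0,0]*z,-(v-K[1,2])/K[1,1]*z,-z,np.ones_like(z)],-1)
    return (c@s["pose"].T)[...,:3]
E
python3 - <<'E'
from h import *
s=dict(np.load("top.npz"));P=world(s)
np.set_printoptions(precision=1,suppress=True,linewidth=200)
def blob(r,lo,hi):
    y0,y1,x0,x1=r;Q=P[y0:y1,x0:x1].reshape(-1,3);return Q[(Q[:,2]>lo)&(Q[:,2]<hi)]
m=np.zeros(P.shape[:2],np.uint8);m[150:225,130:258]=((P[150:225,130:258,2]>46)&(P[150:225,130:258,2]<66))
n,l,st,c=cv2.connectedComponentsWithStats(m)
for i in range(1,n):
    if st[i,4]<60: continue
    Q=P[l==i];r=cv2.minAreaRect(Q[:,:2].astype(np.float32));print(st[i],np.median(Q,0),r)
t=blob((150,225,130,258),10,30);print("tray",cv2.minAreaRect(t[:,:2].astype(np.float32)),np.median(t[:,2]))
q=blob((138,218,335,378),8,120);print("rack",cv2.minAreaRect(q[:,:2].astype(np.float32)))
print("table z",np.median(P[250:280,300:400,2]))
for v in range(140,218,3): print(v,P[v,338:376:3,2], P[v,357,:2])
for nme,r in dict(glue=(115,138,212,232),off=(125,150,168,208),spare=(165,200,316,337),pot=(94,124,335,364)).items():
    b=blob(r,12,200);print(nme,cv2.minAreaRect(b[:,:2].astype(np.float32)),np.percentile(b[:,2],95))
i=s["pixels"][130:225,300:400,::-1];j=s["pixels"][145:230,130:258,::-1]
cv2.imwrite("pics/c1.png",np.hstack([cv2.resize(i,(400,380),interpolation=2),cv2.resize(j,(400,380),interpolation=2)]))
E
```

```text
[152 163  22  44 766] [561.9 288.   53.3] ((561.2769775390625, 288.605712890625), (50.762672424316406, 119.63721466064453), 84.28044128417969)
[183 165  22  44 763] [555.6 203.6  53.2] ((555.6725463867188, 203.650390625), (50.96836471557617, 119.9364242553711), 84.05585479736328)
[214 169  22  43 752] [543.6 116.8  53.5] ((544.02734375, 116.18669128417969), (49.98762512207031, 119.63839721679688), 84.42418670654297)
tray ((553.9763793945312, 204.47845458984375), (320.5309753417969, 170.18800354003906), 84.4303970336914) 13.153554256333564
rack ((578.69287109375, -254.523193359375), (115.02935791015625, 199.81460571289062), 88.98790740966797)
table z -0.5545746257823794
140 [ 2.   2.  -4.4 -1.3 -3.8 -0.2  2.3  2.1 -2.4  1.1  1.8 -1.1  0.8] [ 691.2 -272.5]
143 [-1.1 -2.2  1.4 -0.7 -4.9  4.5 -2.4 -1.  -2.   0.9 -2.  -4.9  2.2] [ 683.1 -273.6]
146 [ 2.1  8.4 10.8 11.9 14.8 11.6 10.8 19.1 12.  11.8 15.4 13.3  2.3] [ 672. -270.]
149 [-1.6  7.9 12.3 10.3 11.7 12.8 15.7 11.7  9.  11.1 13.8 10.7 -2.5] [ 663.4 -270.2]
152 [ 0.4  7.7 11.4  7.5 12.4 12.1 58.9 63.  63.9 65.4  8.3 11.2  0.4] [ 646
[... 1656 characters left out ...]
2 12.8  9.3  0.3] [ 487.6 -264.5]
212 [ 1.9  0.6 11.2 14.  13.6 12.  10.7  7.9 12.3 10.2 10.5 11.1 -2.4] [ 478.9 -265. ]
215 [ 2.3 -0.2  1.2  0.8  0.7 -1.2  0.1  2.1 -1.4  0.5 -1.5  0.2 -0.6] [ 470.2 -268.7]
glue ((722.0564575195312, 121.80851745605469), (33.43950653076172, 38.25221633911133), 19.153152465820312) 111.38099343632643
off ((702.0056762695312, 222.59617614746094), (50.192787170410156, 90.3096694946289), 3.83994722366333) 32.69697827352225
spare ((560.6436157226562, -177.79290771484375), (40.532344818115234, 69.7957763671875), 82.74517059326172) 43.05753917697069
pot ((783.0711059570312, -247.4091796875), (82.5430679321289, 89.32377624511719), 87.12030029296875) 61.04326262548464
```

View pics/c1.png

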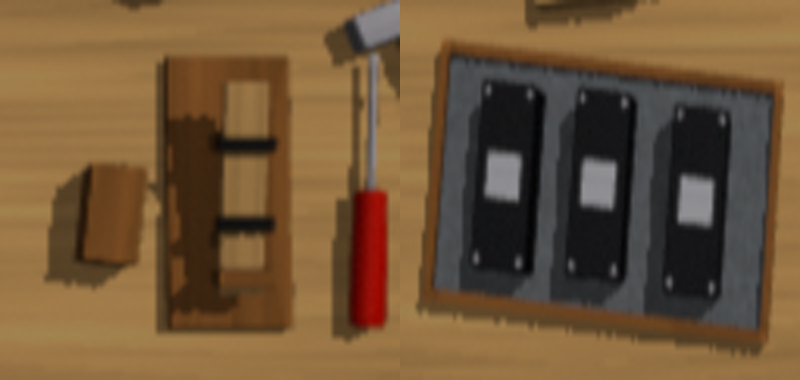

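Call:
jog_arm([
  [[0.49,0.78,0,-0.38],[0.49,0.78,0,-0.38],[0.49,0.78,0,-0.38],[0.49,0.78,0,-0.38],[0.49,0.78,0,-0.38],[0.49,0.78,0,-0.38],[0.49,0.78,0,-0.38],[0.49,0.78,0,-0.38],[0.49,0.78,0,-0.38],[0.49,0.78,0,-0.38]],
], claw=68, squeeze=30)

```text
time: 0.93
tcp_pos: [352.1, -184.8, 404.7]
tool_rot: [-0.001, 0.999, -0.047, 0.0]
force: [0.0, 0.2, 1.1]
finger_gap: 0.743
finger_force: 0.0
```

Call:
jog_arm([
  [[0.485,0.765,-0.1,0],[0.485,0.765,-0.1,0],[0.485,0.765,-0.1,0],[0.485,0.765,-0.1,0],[0.485,0.765,-0.1,0],[0.485,0.765,-0.1,0],[0.485,0.765,-0.1,0],[0.485,0.765,-0.1,0],[0.485,0.765,-0.1,0],[0.485,0.765,-0.1,0]],
])

```text
time: 1.77
tcp_pos: [545.8, 120.2, 363.1]
tool_rot: [-0.001, 0.999, -0.048, -0.0]
force: [-0.9, -0.1, 0.2]
finger_gap: 0.743
finger_force: 0.0
```

```bash
cat >> h.py <<'E'
def wworld(s):
    K=s["intrinsics"];z=s["z_map"];v,u=np.mgrid[:z.shape[0],:z.shape[1]]
    x=(u-K[0,2])/K[0,0];y=(v-K[1,2])/K[1,1];r=np.hypot(x,y)+1e-9;k=np.tan(np.minimum(r,1.5))/r*z
    c=np.stack([x*k,-y*k,-z,np.ones_like(z)],-1)
    P=(c@s["pose"].T)[...,:3];P[(z==0)|(r>1.2)]=-999;return P
def packs(P,lo=46,hi=62):
    m=((P[...,2]>lo)&(P[...,2]<hi)).astype(np.uint8);n,l,st,c=cv2.connectedComponentsWithStats(m)
    for i in range(1,n):
        if st[i,4]>150:
            Q=P[l==i];print(st[i],np.median(Q,0).round(1),[np.round(a,1) for a in cv2.minAreaRect(Q[:,:2].astype(np.float32))])
E
python3 - <<'E'
from h import *; from rig import *
s=snapshot("wrist");st=sense();print(st["time"],st["tcp_pos"],st["tool_rot"],s["intrinsics"],s["pose"].round(2))
cv2.imwrite("pics/w1.png",s["pixels"][...,::-1]);np.savez("w1.npz",**s);packs(wworld(s))
s=dict(np.load("top.npz"));P=world(s)
Q=P[138:218,335:378].reshape(-1,3);Q=Q[(Q[:,2]>5)&(Q[:,2]<100)];print("rack",cv2.minAreaRect(Q[:,:2].astype(np.float32)))
Q=P[138:218,335:378].reshape(-1,3);Q=Q[(Q[:,2]>33)&(Q[:,2]<80)];print("seat",cv2.minAreaRect(Q[:,:2].astype(np.float32)))
E
```

```text
1.8167 [544.79291681 118.19277297 363.28821147] [ 5.94191953e-05  9.98835533e-01 -4.82358663e-02 -9.35676112e-04] [[297.31863964   0.         254.69713834]
 [  0.         297.31863964 187.81240588]
 [  0.           0.           1.        ]] [[-1.0000e-01  9.6000e-01  2.8000e-01  6.1964e+02]
 [-1.0000e+00 -9.0000e-02 -3.0000e-02  1.1311e+02]
 [-0.0000e+00 -2.8000e-01  9.6000e-01  3.4313e+02]
 [ 0.0000e+00  0.0000e+00  0.0000e+00  1.0000e+00]]
[215   3  40  19 154] [707.8 121.4  54. ] [array([712.4, 123.9]), array([37.9, 15.4]), np.float64(88.7)]
[ 148  118   53  112 4918] [563.  201.8  54.2] [array([556.1, 204.1]), array([ 50.9, 119.8]), np.float64(84.3)]
[ 234  121   52  113 5546] [548.6 116.5  54.1] [array([543.9, 116.7]), array([ 50.5, 118.6]), np.float64(84.3)]
[  79  124   52  103 3972] [567.1 285.   54.3] [array([563. , 288.7]), array([ 51. , 116.8]), np.float64(84.4)]
rack ((576.5809936523438, -260.08074951171875), (127.17658996582031, 213.50238037109375), 84.25371551513672)
seat ((576.5922241210938, -241.69583129882812), (89.6995849609375, 145.13658142089844), 89.98112487792969)
```

View pics/w1.png

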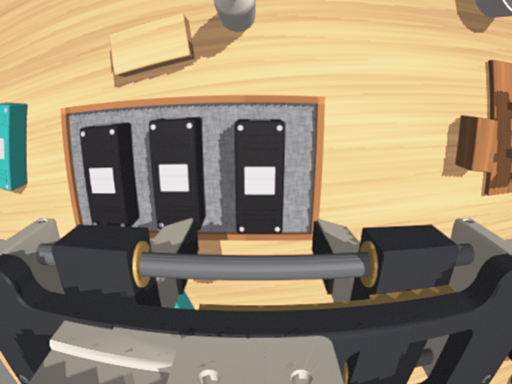

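The wrist view shows all three packs level and aligned: C at (260,175), B at (175,172), A at (105,175). The measured poses agree with the top view to about 1–2 mm. The gripper is over pack C.

Call:
jog_arm([
  [[0,0.001,-0.1,0],[0,0.001,-0.2,0],[0,0.001,-0.27,0],[0,0.001,-0.32,0],[0,0.001,-0.36,0],[0,0.001,-0.39,0],[0,0.001,-0.41,0],[0,0.001,-0.42,0],[0,0.001,-0.422,0],[0,0.001,-0.422,0]],
])

```text
time: 2.65
tcp_pos: [544.2, 116.1, 196.4]
tool_rot: [0.0, 0.999, -0.05, 0.0]
force: [1.1, -0.4, -0.2]
finger_gap: 0.742
finger_force: 0.0
```

Call:
jog_arm([
  [[0,0,0,0],[0,0,0,0],[0,0,0,0],[0,0,0,0],[0,0,0,0],[0,0,0,0]],
], claw=40)

```text
time: 3.15
tcp_pos: [544.2, 116.5, 196.5]
tool_rot: [0.0, 0.999, -0.05, 0.0]
force: [-1.4, -0.8, 6.4]
finger_gap: 0.549
finger_force: 30.0
```

```bash
cat >> h.py <<'E'
def avg(n=6):
    from rig import sense,snapshot
    F=[];M=[]
    for i in range(n):
        snapshot("top");s=sense()
        if i: F.append(s["force"]);M.append(s["moment"])
    print("t",round(s["time"],2),"tcp",s["tcp_pos"].round(1),"F",np.mean(F,0).round(2),"M",np.mean(M,0).round(3),"sd",np.std(M,0).round(3),"gap",round(s["finger_gap"]*91.8,1),s["finger_force"])
E
python3 -c "from h import *;avg(3)"
```

```text
t 3.3 tcp [544.2 116.5 196.6] F [-0.87 -0.33  5.08] M [-0.151  0.217  0.071] sd [0.013 0.007 0.042] gap 50.1 30.000097453594208
```

Call:
jog_arm([
  [[0,0,0.02,0],[0,0,0.06,0],[0,0,0.12,0],[0,0,0.17,0],[0,0,0.2,0],[0,0,0.2,0],[-0.025,0.0025,0.2,0],[-0.06,0.006,0.2,0],[-0.1,0.01,0.2,0],[-0.1,0.01,0.2,0]],
])

```text
time: 4.13
tcp_pos: [500.9, 120.8, 274.2]
tool_rot: [0.0, 0.999, -0.05, -0.004]
force: [-1.0, 0.6, -5.2]
finger_gap: 0.543
finger_force: 30.0
```

Call:
jog_arm([
  [[0.033,-0.0033,0,0],[0.066,-0.0066,0,0],[0.1,-0.01,0,0],[0.133,-0.0133,0,0],[0.166,-0.0166,0,0],[0.2,-0.02,0,0],[0.2,-0.02,0,0],[0.2,-0.02,0,0],[0.2,-0.02,0,0],[0.2,-0.02,0,0]],
])

```text
time: 4.97
tcp_pos: [583.3, 112.6, 275.4]
tool_rot: [0.0, 0.999, -0.05, -0.001]
force: [0.5, -0.2, -4.1]
finger_gap: 0.542
finger_force: 30.0
```

```bash
python3 -c "from h import *;avg(5)"
```

```text
t 5.22 tcp [583.8 112.6 276.1] F [ 0.02 -0.02 -4.89] M [ 0.046  0.007 -0.007] sd [0.027 0.02  0.028] gap 49.6 29.997426867485046
```

Call:
jog_arm([
  [[-0.033,0.0033,0,0],[-0.066,0.0066,0,0],[-0.1,0.01,0,0],[-0.133,0.0133,0,0],[-0.166,0.0166,0,0],[-0.2,0.02,0,0],[-0.2,0.02,0,0],[-0.2,0.02,0,0],[-0.2,0.02,0,0],[-0.2,0.02,0,0]],
])

```text
time: 6.05
tcp_pos: [504.8, 120.4, 276.2]
tool_rot: [-0.0, 0.999, -0.05, 0.001]
force: [-0.1, -0.3, -5.8]
finger_gap: 0.543
finger_force: 30.0
```

```bash
python3 -c "from h import *;avg(5)"
```

```text
t 6.3 tcp [504.3 120.4 275.8] F [ 0.41  0.3  -4.77] M [0.033 0.02  0.001] sd [0.014 0.011 0.019] gap 49.8 29.997382164001465
```

Call:
jog_arm([
  [[0.033,-0.0033,0,0],[0.066,-0.0066,0,0],[0.1,-0.01,0,0],[0.1,-0.01,-0.05,0],[0.1,-0.01,-0.1,0],[0.1,-0.01,-0.15,0],[0.1,-0.01,-0.175,0],[0.1,-0.01,-0.19,0],[0.1,-0.01,-0.198,0],[0.1,-0.01,-0.2,0]],
])

```text
time: 7.13
tcp_pos: [544.3, 116.5, 196.6]
tool_rot: [0.0, 0.999, -0.05, 0.0]
force: [0.2, 0.4, -4.5]
finger_gap: 0.543
finger_force: 30.0
```

Call:
jog_arm([
  [[0,0,0,0],[0,0,0,0]],
])

```text
time: 7.3
tcp_pos: [544.5, 116.6, 196.7]
tool_rot: [-0.0, 0.999, -0.05, 0.001]
force: [0.1, -0.3, -4.5]
finger_gap: 0.544
finger_force: 30.0
```

Call:
jog_arm([
  [[0,0,0,0],[0,0,0,0],[0,0,0,0],[0,0,0,0],[0,0,0.05,0],[0,0,0.13,0],[0,0,0.2,0],[0.015,0.11,0.2,0],[0.03,0.219,0.2,0],[0.03,0.219,0.2,0]],
], claw=68)

```text
time: 8.13
tcp_pos: [556.3, 208.8, 277.2]
tool_rot: [-0.002, 0.999, -0.049, 0.002]
force: [-0.6, 0.0, -0.1]
finger_gap: 0.741
finger_force: 0.0
```

```bash
python3 - <<'E'
from h import *;from rig import *
s=snapshot("wrist");print(sense()["tcp_pos"]);packs(wworld(s));packs(world(snapshot("top"))[150:225,130:258])
E
```

```text
[556.01127809 207.62570861 276.51345155]
[ 227  126   72  129 8801] [571.7 202.9  54.1] [array([566.3, 203.1]), array([50.7, 99. ]), np.float64(84.2)]
[ 115  131   70  111 5960] [586.8 284.7  54.2] [array([578.7, 287.3]), array([50.4, 85.6]), np.float64(84.4)]
[ 342  132   69  110 5760] [569.7 118.4  54.1] [array([561.9, 115.5]), array([50.5, 85.3]), np.float64(84.3)]
[ 84  19  22  43 607] [538.2 111.2  53.4] [array([544.6, 116.3]), array([ 50.1, 120.2]), np.float64(84.4)]
[ 22  46  19  11 177] [514.6 290.6  53.2] [array([514.9, 293.4]), array([50.7, 28.2]), np.float64(88.4)]
```

Call:
jog_arm([
  [[0,0,-0.03,0],[0,0,-0.08,0],[0,0,-0.13,0],[0,0,-0.165,0],[0,0,-0.19,0],[0,0,-0.2,0],[0,0,-0.2,0],[0,0,-0.2,0]],
])

```text
time: 8.9
tcp_pos: [556.4, 203.7, 196.4]
tool_rot: [-0.0, 0.999, -0.05, 0.0]
force: [0.2, 1.0, -0.2]
finger_gap: 0.735
finger_force: 0.0
```

Call:
jog_arm([
  [[0,0,0,0],[0,0,0,0],[0,0,0,0],[0,0,0,0],[0,0,0,0],[0,0,0,0]],
], claw=40)

```text
time: 9.4
tcp_pos: [556.2, 204.1, 196.6]
tool_rot: [-0.0, 0.999, -0.05, 0.001]
force: [0.3, -1.4, 5.6]
finger_gap: 0.543
finger_force: 30.0
```

Call:
jog_arm([
  [[0,0,0.02,0],[0,0,0.06,0],[0,0,0.12,0],[0,0,0.17,0],[0,0,0.2,0],[0,0,0.2,0],[-0.025,0.0025,0.2,0],[-0.06,0.006,0.2,0],[-0.1,0.01,0.2,0],[-0.1,0.01,0.2,0]],
])

```text
time: 10.23
tcp_pos: [513.2, 208.3, 274.2]
tool_rot: [0.001, 0.999, -0.05, -0.003]
force: [0.0, -1.0, -5.7]
finger_gap: 0.54
finger_force: 30.0
```

Call:
jog_arm([
  [[0.033,-0.0033,0,0],[0.066,-0.0066,0,0],[0.1,-0.01,0,0],[0.133,-0.0133,0,0],[0.166,-0.0166,0,0],[0.2,-0.02,0,0],[0.2,-0.02,0,0],[0.2,-0.02,0,0],[0.2,-0.02,0,0],[0.2,-0.02,0,0]],
])

```text
time: 11.07
tcp_pos: [595.3, 200.2, 275.4]
tool_rot: [0.0, 0.999, -0.05, -0.001]
force: [0.8, -0.4, -4.9]
finger_gap: 0.546
finger_force: 30.0
```

```bash
python3 -c "from h import *;avg(5)"
```

```text
t 11.32 tcp [595.8 200.2 276.1] F [-0.31 -0.14 -5.03] M [ 0.056  0.078 -0.012] sd [0.019 0.01  0.029] gap 49.8 29.99806523323059
```

Call:
jog_arm([
  [[-0.033,0.0033,0,0],[-0.066,0.0066,0,0],[-0.1,0.01,0,0],[-0.133,0.0133,0,0],[-0.166,0.0166,0,0],[-0.2,0.02,0,0],[-0.2,0.02,0,0],[-0.2,0.02,0,0],[-0.2,0.02,0,0],[-0.2,0.02,0,0]],
])

```text
time: 12.15
tcp_pos: [516.8, 208.1, 276.1]
tool_rot: [-0.0, 0.999, -0.05, 0.001]
force: [-0.3, -0.3, -4.1]
finger_gap: 0.544
finger_force: 30.0
```

```bash
python3 -c "from h import *;avg(5)"
```

```text
t 12.4 tcp [516.4 208.  275.8] F [-0.05 -0.06 -5.05] M [ 0.027 -0.066 -0.005] sd [0.017 0.04  0.012] gap 50.2 29.997931122779846
```

Pack C reads the same at both ends, so it is sound and now back in place. Pack B's moment flips by about 0.15 N m between strokes, so B is the faulty one. I'll carry it towards the cradle and look from close by.

Call:
jog_arm([
  [[0,-0.02,0.05,0],[-0.01,-0.08,0.1,0],[-0.02,-0.16,0.15,0],[-0.03,-0.25,0.2,0],[-0.04,-0.34,0.2,0],[-0.05,-0.43,0.2,0],[-0.06,-0.52,0.2,0],[-0.07,-0.61,0.2,0],[-0.08,-0.7,0.2,0],[-0.09,-0.79,0.2,0]],
])

```text
time: 13.23
tcp_pos: [479.6, -109.6, 356.2]
tool_rot: [0.0, 0.999, -0.05, 0.0]
force: [0.6, -0.1, -5.3]
finger_gap: 0.545
finger_force: 30.0
```

Call:
jog_arm([
  [[0,-0.08,0,0.02],[0,-0.15,0,0.04],[0,-0.2,0,0.06],[0,-0.23,0,0.078],[0,-0.24,0,0.078],[0,-0.24,0,0.078]],
])

```text
time: 13.73
tcp_pos: [480.0, -204.7, 355.8]
tool_rot: [-0.0, 1.0, -0.01, -0.0]
force: [-0.1, 1.0, -4.3]
finger_gap: 0.543
finger_force: 30.0
```

```bash
python3 - <<'E'
from h import *; from rig import *
snapshot("top");s=snapshot("wrist");st=sense();print(st["time"],st["tcp_pos"],st["tool_rot"])
cv2.imwrite("pics/w2.png",s["pixels"][...,::-1]);np.savez("w2.npz",**s)
t=snapshot("top");np.savez("top2.npz",**t)
E
```

```text
13.8333 [ 480.02354964 -203.26509815  355.83476468] [-3.00694353e-04  9.99955466e-01 -9.43095859e-03 -1.81086129e-04]
```

View pics/w2.png

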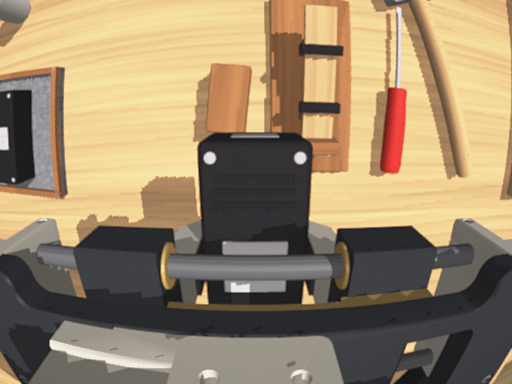

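The wrist view shows the held pack and, ahead of it, the cradle. Its dark rests are at (321,50) and (319,107), the end stop is near (326,145), and the view is clear. I'll fit the cradle pose from the depth here.

```bash
python3 - <<'E'
from h import *
s=dict(np.load("w2.npz"));P=wworld(s);g=s["pixels"].astype(int).sum(-1)
np.set_printoptions(precision=1,suppress=True,linewidth=180)
sub=np.zeros(g.shape,bool);sub[2:175,262:356]=1
# foot
f=sub&(P[...,2]>7)&(P[...,2]<18)|sub&(P[...,2]>30)&(P[...,2]<85)
n,l,st,c=cv2.connectedComponentsWithStats(f.astype(np.uint8));k=1+st[1:,4].argmax()
print("foot",cv2.minAreaRect(P[l==k][:,:2].astype(np.float32)))
seat=(sub&(P[...,2]>30)&(P[...,2]<85)).astype(np.uint8);seat=cv2.morphologyEx(seat,cv2.MORPH_OPEN,np.ones((3,3)))>0
for name,(r0,r1) in dict(hi=(40,62),lo=(98,118)).items():
    m=seat.copy();m[:r0]=0;m[r1:]=0;m&=g<130
    Q=P[m];zm=np.median(Q[:,2]);Q=Q[abs(Q[:,2]-zm)<4]
    print(name,len(Q),np.median(Q,0),"mid",(Q.min(0)+Q.max(0))/2,cv2.minAreaRect(Q[:,:2].astype(np.float32)))
# row profile of seat
for v in range(5,165,5):
    m=np.where(seat[v])[0]
    if len(m)>5: Q=P[v,m];print(v,m.min(),m.max(),np.median(Q[:,0]).round(1),Q[:,1].min().round(1),Q[:,1].max().round(1),((Q[:,1].min()+Q[:,1].max())/2).round(1),np.median(Q[:,2]).round(1))
for v in range(130,156,2): print(v,P[v,320,[0,2]],g[v,320],P[v,300:350:7,2])
E
```

```text
foot ((576.7188720703125, -266.8452453613281), (90.54630279541016, 196.4569091796875), 89.58308410644531)
hi 41 [ 605.1 -249.5   64.3] mid [ 606.1 -266.2   63.2] ((604.6090087890625, -266.2183532714844), (38.70356369018555, 9.115891456604004), 85.3341293334961)
lo 22 [ 551.1 -247.4   54.7] mid [ 551.4 -265.2   53.9] ((551.3698120117188, -265.2669982910156), (37.16403579711914, 8.587386131286621), 89.40072631835938)
5 305 318 649.2 -265.0 -252.6 -258.8 64.3
10 304 336 644.7 -282.2 -252.9 -267.5 63.7
15 304 336 639.9 -281.9 -252.4 -267.2 63.0
20 305 336 635.0 -282.0 -252.5 -267.3 62.1
25 304 336 630.4 -282.0 -252.6 -267.3 61.1
30 304 336 625.4 -282.2 -252.1 -267.1 60.3
35 304 336 620.7 -282.1 -252.6 -267.4 59.4
40 302 336 615.9 -282.3 -252.0 -267.1 58.5
45 300 336 609.4 -282.3 -247.3 -264.8 65.8
50 299 342 604.9 -286.0 -246.9 -266.5 64.6
55 304 342 601.2 -286.0 -252.2 -269.1 56.5
60 303 335 596.8 -282.0 -251.5 -266.8 55.0
65 304 335 592.0 -282.1 -252.4 -267.2 54.5
70 303 334 587.2 -281.2 -251.9 -266.6 53.5
75 303 335 582.3 -281.7 -251.7 -266.7 52.9
80 303 334 577.5 -281.2 -251.3 -266.2
[... 874 characters left out ...]
02 [195.4  41.9  42.   41.4  42.7  11.7  12.   11.6]
138 [519.8  40.4] 439 [204.4  45.5  43.9  42.3  41.7  12.3  10.9  11.8]
140 [518.7  48.3] 282 [210.2 207.1  49.9  49.3  49.5  47.8  12.   11.1]
142 [517.9  57.2] 363 [211.3 210.5  58.2  57.6  54.9  54.2  11.9   1.4]
144 [516.   57.7] 421 [212.9 212.   57.   55.9  57.   58.6  12.3  -0.3]
146 [513.9  56.8] 418 [212.9 212.7  55.8  57.2  56.8  57.   11.5   0.7]
148 [511.8  55.7] 407 [211.4 213.4  56.2  56.3  56.5  56.4  13.8   1.1]
150 [509.7  54.9] 382 [213.8 213.2  56.1  54.8  54.6  55.3  11.6   0.3]
152 [507.9  55.9] 391 [213.2 212.8  55.6  55.3  57.2  56.   11.5  -1.1]
154 [502.9  38. ] 358 [214.6 212.1  38.3  38.3  39.   12.1  12.5  -0.6]
```

Call:
jog_arm([
  [[0.025,-0.03,-0.02,0],[0.05,-0.06,-0.04,0],[0.075,-0.09,-0.06,0.005],[0.099,-0.115,-0.08,0.005],[0.121,-0.135,-0.1,0.005],[0.142,-0.147,-0.115,0.005],[0.16,-0.154,-0.125,0.005],[0.1775,-0.157,-0.135,0.005],[0.193,-0.157,-0.14,0.005],[0.207,-0.157,-0.14,0.005]],
])

```text
time: 14.72
tcp_pos: [563.4, -266.0, 299.6]
tool_rot: [-0.0, 1.0, -0.006, -0.0]
force: [-0.2, 0.2, -5.1]
finger_gap: 0.542
finger_force: 30.0
```

Call:
jog_arm([
  [[0.012,0,0,0],[0.0225,0,0,0],[0.031,0,0,0],[0.038,0,0,0],[0.0435,0,0,0],[0.0475,0,0,0],[0.05,0,0,0],[0.052,0,0,0],[0.053,0,0,0],[0.053,0,0,0]],
])

```text
time: 15.55
tcp_pos: [584.0, -266.7, 299.9]
tool_rot: [0.0, 1.0, -0.007, -0.0]
force: [0.2, 0.2, -5.6]
finger_gap: 0.543
finger_force: 30.0
```

```bash
python3 - <<'E'
from h import *; from rig import *
avg(6)
print(sense()["tool_rot"])
P=world(snapshot("top"))
Q=P[140:215,320:390].reshape(-1,3);Q=Q[(Q[:,2]>140)&(Q[:,2]<175)];print(len(Q),np.median(Q,0),cv2.minAreaRect(Q[:,:2].astype(np.float32)))
s=snapshot("scene");cv2.imwrite("pics/s2.png",cv2.resize(s["pixels"][80:260,80:320,::-1],(800,600),interpolation=2))
E
```

```text
t 15.85 tcp [ 584.  -266.7  300. ] F [ 0.16  0.2  -4.46] M [ 0.02  -0.044 -0.008] sd [0.017 0.007 0.023] gap 49.9 29.997838139533997
[ 5.91960526e-05  9.99978035e-01 -6.62765120e-03  1.10111291e-05]
43 [ 633.25381685 -244.07617094  156.03103509] ((590.7836303710938, -244.19264221191406), (12.300299644470215, 102.4084701538086), 85.3951187133789)
```

View pics/s2.png

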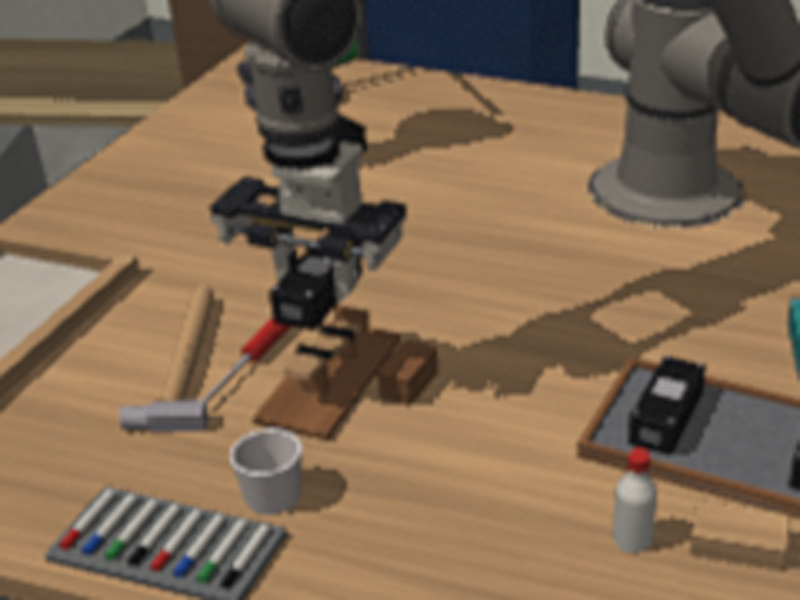

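The scene view shows pack B at about (305,295), held level over the cradle, with nothing in the way. I'll lower it with a lighter grip.

Call:
jog_arm([
  [[0,0,-0.02,0],[0,0,-0.045,0],[0,0,-0.07,0],[0,0,-0.09,0],[0,0,-0.105,0],[0,0,-0.114,0],[0,0,-0.119,0],[0,0,-0.121,0],[0,0,-0.121,0],[0,0,-0.121,0]],
], squeeze=14)

```text
time: 16.78
tcp_pos: [584.2, -266.8, 252.0]
tool_rot: [0.0, 1.0, -0.007, 0.0]
force: [-0.3, 0.5, -4.9]
finger_gap: 0.543
finger_force: 14.0
```

```bash
python3 -c "from h import *;avg(4)"
```

```text
t 16.98 tcp [ 584.1 -266.7  251.9] F [-0.01 -0.14 -4.55] M [ 0.029 -0.04   0.019] sd [0.026 0.036 0.031] gap 50.0 13.998299092054367
```

Call:
jog_arm([
  [[0,0,-0.0015,0],[0,0,-0.003,0],[0,0,-0.0045,0],[0,0,-0.006,0],[0,0,-0.0075,0],[0,0,-0.0075,0]],
])

```text
time: 17.48
tcp_pos: [583.8, -266.7, 249.4]
tool_rot: [0.0, 1.0, -0.007, -0.0]
force: [-5.2, 0.9, 4.8]
finger_gap: 0.545
finger_force: 14.0
```

```bash
python3 -c "from h import *;avg(4)"
```

```text
t 17.68 tcp [ 583.8 -266.7  249.4] F [-5.25  1.65  5.2 ] M [0.313 0.601 0.099] sd [0.021 0.023 0.009] gap 49.9 14.000582545995712
```

Call:
jog_arm([
  [[0,0,0.001,0],[0,0,0.001,0]],
], squeeze=9)

```text
time: 17.85
tcp_pos: [583.9, -266.7, 249.0]
tool_rot: [0.0, 1.0, -0.007, -0.0]
force: [-3.8, -0.5, 0.4]
finger_gap: 0.541
finger_force: 9.0
```

Call:
jog_arm([
  [[0,0,0,0],[0,0,0,0]],
], squeeze=6)

```text
time: 18.02
tcp_pos: [584.2, -266.7, 248.2]
tool_rot: [-0.0, 1.0, -0.007, 0.0]
force: [0.1, 0.1, -5.7]
finger_gap: 0.547
finger_force: 6.0
```

```bash
python3 - <<'E'
from h import *; from rig import *
avg(4)
s=snapshot("scene");cv2.imwrite("pics/s3.png",cv2.resize(s["pixels"][130:230,140:240,::-1],(600,600),interpolation=2))
E
```

```text
t 18.22 tcp [ 584.2 -266.6  248.4] F [-0.22  0.03 -4.98] M [ 0.028 -0.071  0.005] sd [0.002 0.017 0.024] gap 49.8 5.9999265521764755
```

View pics/s3.png

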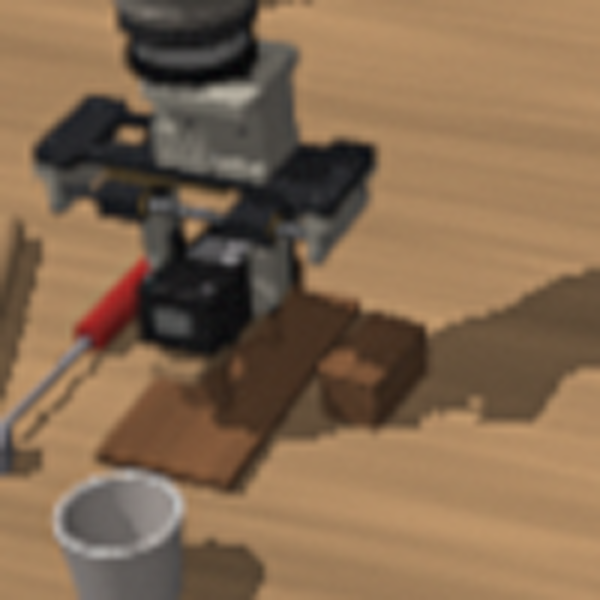

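The pack has begun to pivot in the light grip and is hanging freely just above the rests again. I'll keep lowering in small steps.

Call:
jog_arm([
  [[0,0,-0.0015,0],[0,0,-0.003,0],[0,0,-0.003,0]],
], squeeze=5)

```text
time: 18.52
tcp_pos: [584.2, -266.7, 248.1]
tool_rot: [0.0, 1.0, -0.007, 0.0]
force: [-0.0, 0.1, -2.6]
finger_gap: 0.549
finger_force: 5.0
```

```bash
python3 -c "from h import *;avg(3)"
```

```text
t 18.67 tcp [ 584.2 -266.7  248.1] F [ 1.21  0.31 -1.42] M [ 0.183 -0.062 -0.043] sd [0.001 0.015 0.006] gap 50.2 4.999887049198151
```

Call:
jog_arm([
  [[0,0,-0.0015,0],[0,0,-0.003,0],[0,0,-0.003,0]],
])

```text
time: 18.92
tcp_pos: [584.4, -266.7, 247.5]
tool_rot: [0.0, 1.0, -0.007, 0.001]
force: [-0.4, 2.4, 4.0]
finger_gap: 0.545
finger_force: 5.0
```

```bash
python3 -c "from h import *;avg(3)"
```

```text
t 19.07 tcp [ 584.4 -266.7  247.6] F [0.37 1.36 5.96] M [ 0.455 -0.061 -0.034] sd [0.025 0.037 0.022] gap 50.0 5.001248046755791
```

Call:
jog_arm([
  [[0,0,-0.0015,0],[0,0,-0.0025,0],[0,0,-0.0025,0]],
])

```text
time: 19.32
tcp_pos: [584.4, -266.7, 246.7]
tool_rot: [0.0, 1.0, -0.007, 0.001]
force: [-0.5, 1.6, 6.1]
finger_gap: 0.545
finger_force: 5.0
```

```bash
python3 -c "from h import *;avg(3)"
```

```text
t 19.47 tcp [ 584.4 -266.7  246.7] F [0.2  2.46 6.95] M [ 0.472 -0.    -0.038] sd [0.012 0.032 0.006] gap 50.2 5.001630708575249
```

Both rests are bearing now. I'll take the pressure off, release, and check the lie before sliding.

Call:
jog_arm([
  [[0,0,0.0015,0],[0,0,0.003,0],[0,0,0.003,0]],
])

```text
time: 19.72
tcp_pos: [584.1, -266.8, 246.6]
tool_rot: [0.0, 1.0, -0.007, -0.0]
force: [1.1, 0.7, 1.5]
finger_gap: 0.541
finger_force: 5.0
```

Call:
jog_arm([
  [[0,0,0,0],[0,0,0,0],[0,0,0,0]],
], claw=62)

```text
time: 19.97
tcp_pos: [583.9, -266.8, 246.4]
tool_rot: [-0.0, 1.0, -0.007, -0.0]
force: [-0.9, 0.0, -0.1]
finger_gap: 0.665
finger_force: 0.0
```

```bash
cat >> h.py <<'E'
def pack_on_cradle():
    from rig import snapshot
    s=snapshot("wrist");P=wworld(s)
    m=(P[...,0]>575)&(P[...,0]<665)&(abs(P[...,1]+266.7)<30)&(P[...,2]>80)&(P[...,2]<130);m[240:]=0
    Q=P[m];A=np.c_[Q[:,:2]-[578.6,-266.5],np.ones(len(Q))]
    for _ in range(4):
        k=np.linalg.lstsq(A,Q[:,2],rcond=None)[0];e=abs(A@k-Q[:,2])<2.5;A,Q=A[e],Q[e]
    print("wrist n",len(Q),"slopes deg",np.degrees(np.arctan(k[:2])).round(2),"z at centre",k[2].round(1),"(exp %.1f)"%(60+42/np.cos(.1745)),"xmax",np.percentile(Q[:,0],[98,99.5]).round(1),"y",np.percentile(Q[:,1],[1,99]).round(1))
    return s
E
python3 - <<'E'
from h import *
avg(3);s=pack_on_cradle();cv2.imwrite("pics/w4.png",s["pixels"][...,::-1])
E
```

```text
t 20.12 tcp [ 584.  -266.7  246.6] F [-0.58  0.01 -0.11] M [-0.011 -0.014 -0.034] sd [0.009 0.021 0.023] gap 62.0 0.0
wrist n 3713 slopes deg [-1.43  0.08] z at centre 110.3 (exp 102.6) xmax [640.2 640.5] y [-291. -243.]
```

View pics/w4.png

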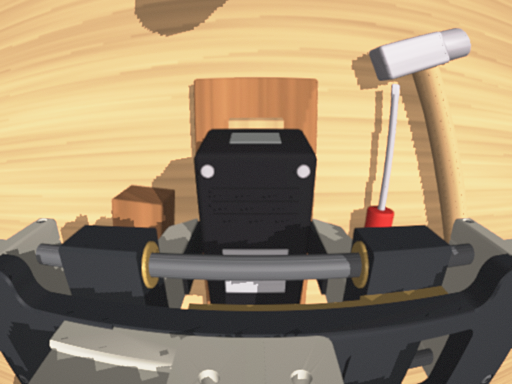

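The picture shows the pack (rows 130–300) resting centred on the cradle between the open fingers. The plane fit was mixed up with the end face, so I'll redo it by profile.

```bash
python3 - <<'E'
from h import *;from rig import *
np.set_printoptions(precision=1,suppress=True,linewidth=180)
s=snapshot("wrist");np.savez("w5.npz",**s);P=wworld(s)
for v in range(126,300,6): print(v,P[v,230],P[v,256],P[v,285])
E
```

```text
126 [ 646.5 -253.9   65. ] [ 646.1 -268.    64.2] [ 642.1 -289.1   11.7]
132 [ 644.8 -255.3   82.8] [ 644.7 -267.9   83.4] [ 644.4 -282.    82.2]
138 [ 643.3 -256.3   94.9] [ 642.9 -267.8   93.8] [ 642.6 -281.    92.2]
144 [ 641.2 -256.6   99.6] [ 641.1 -267.8  100.7] [ 641.1 -280.2  100.9]
150 [ 640.  -257.3  108.8] [ 639.7 -267.8  108.1] [ 639.7 -279.4  109.1]
156 [ 638.2 -257.6  112.9] [ 638.  -267.7  112.5] [ 638. -279.  113.]
162 [ 635.7 -257.5  111.9] [ 635.7 -267.7  112.8] [ 635.8 -278.9  113.9]
168 [ 633.5 -257.5  113.3] [ 633.2 -267.7  112.4] [ 633.2 -279.   113.1]
174 [ 630.6 -257.2  111.3] [ 630.8 -267.6  112.5] [ 630.8 -279.1  113.2]
180 [ 628.  -257.1  110.8] [ 628.3 -267.6  112.3] [ 627.7 -279.4  110.5]
186 [ 625.6 -257.   111.1] [ 625.6 -267.6  111.6] [ 625.3 -279.3  111. ]
192 [ 623.4 -257.   112.1] [ 623.  -267.5  111.4] [ 622.6 -279.4  110.6]
198 [ 620.6 -256.9  111.5] [ 620.1 -267.5  110.3] [ 619.6 -279.6  109.3]
204 [ 617.8 -256.7  110.9] [ 617.6 -267.5  110.6] [ 617.2 -279.6  110. ]
210 [ 614.  -256.3  107.8] [ 614.7 -267.4  109.9] [ 614.3 -279.7  109.4]
216 [ 61
[... 313 characters left out ...]
598.7 -267.3  105.8] [ 598.7 -280.3  106.4]
246 [ 595.7 -255.4  105.7] [ 596.3 -267.2  107.1] [ 595.3 -280.5  105.6]
252 [ 592.2 -255.2  105.1] [ 592.7 -267.2  106.1] [ 592.  -280.6  105.4]
258 [ 613.8 -259.5  148.7] [ 613.9 -267.3  149. ] [ 613.7 -276.   148.9]
264 [ 612.7 -259.6  150.5] [ 613.5 -267.3  151.9] [ 612.5 -275.9  150.5]
270 [ 611.4 -259.6  151.7] [ 611.4 -267.3  151.8] [ 612.1 -275.7  153.2]
276 [ 609.6 -259.6  152.2] [ 609.7 -267.3  152.4] [ 609.6 -275.8  152.7]
282 [ 573.2 -254.   102.1] [ 573.1 -267.   102. ] [ 572.8 -281.5  102.1]
288 [ 568.9 -253.7  101.2] [ 568.8 -266.9  101.2] [ 568.  -281.8  100.6]
294 [ 564.  -253.3   99.8] [ 564.5 -266.9  100.6] [ 563.9 -282.   100.3]
```

The profile shows a 10° slope and z ≈ 102.8 over the centre, so the pack lies flat on both rests. It is centred in y and about 8.5 mm above home. Now I'll grip it lightly and slide it down the slope.

Call:
jog_arm([
  [[0,0,0,0],[0,0,0,0],[0,0,0,0],[0,0,0,0]],
], claw=40, squeeze=7)

```text
time: 20.55
tcp_pos: [584.1, -266.7, 246.8]
tool_rot: [0.0, 1.0, -0.007, 0.0]
force: [-0.3, 0.7, 0.3]
finger_gap: 0.544
finger_force: 7.0
```

```bash
python3 -c "from h import *;avg(3)"
```

```text
t 20.7 tcp [ 584.  -266.7  246.7] F [ 0.07 -0.1   0.1 ] M [ 0.002  0.031 -0.001] sd [0.025 0.012 0.03 ] gap 49.8 7.000000476837158
```

Call:
jog_arm([
  [[-0.002,0,-0.0003,0],[-0.004,0,-0.0007,0],[-0.006,0,-0.001,0],[-0.008,0,-0.0014,0],[-0.01,0,-0.0018,0],[-0.012,0,-0.0021,0],[-0.014,0,-0.0025,0],[-0.016,0,-0.0028,0],[-0.016,0,-0.0028,0]],
])

```text
time: 21.45
tcp_pos: [577.5, -266.7, 245.6]
tool_rot: [0.0, 1.0, -0.007, -0.0]
force: [1.6, -0.8, -0.3]
finger_gap: 0.545
finger_force: 7.0
```

```bash
python3 -c "from h import *;avg(4)"
```

```text
t 21.65 tcp [ 577.5 -266.7  245.6] F [-0.19 -0.44 -0.19] M [ 0.03  -0.052  0.013] sd [0.018 0.019 0.03 ] gap 50.5 7.000088319182396
```

Call:
jog_arm([
  [[-0.001,0,-0.0002,0],[-0.002,0,-0.0004,0],[-0.003,0,-0.0005,0]],
])

```text
time: 21.9
tcp_pos: [576.5, -266.7, 245.5]
tool_rot: [0.0, 1.0, -0.007, 0.0]
force: [1.0, 0.0, 0.1]
finger_gap: 0.546
finger_force: 7.0
```

```bash
python3 -c "from h import *;avg(3)"
```

```text
t 22.05 tcp [ 576.4 -266.7  245.4] F [ 1.67 -0.48 -0.47] M [ 0.017 -0.173 -0.003] sd [0.008 0.001 0.009] gap 49.7 6.9999877363443375
```

Call:
jog_arm([
  [[-0.001,0,-0.0002,0],[-0.002,0,-0.0004,0],[-0.002,0,-0.0004,0]],
])

```text
time: 22.3
tcp_pos: [575.6, -266.7, 245.2]
tool_rot: [0.0, 1.0, -0.007, -0.0]
force: [1.2, -0.1, -0.3]
finger_gap: 0.541
finger_force: 7.0
```

```bash
python3 -c "from h import *;avg(3)"
```

```text
t 22.45 tcp [ 575.6 -266.7  245.3] F [ 1.47  0.13 -0.5 ] M [ 0.032 -0.186 -0.025] sd [0.01  0.005 0.001] gap 50.0 6.999929174780846
```

Call:
jog_arm([
  [[-0.001,0,-0.0002,0],[-0.0015,0,-0.0003,0],[-0.0015,0,-0.0003,0]],
])

```text
time: 22.7
tcp_pos: [575.1, -266.7, 245.2]
tool_rot: [0.0, 1.0, -0.007, 0.0]
force: [1.1, -0.0, 0.3]
finger_gap: 0.544
finger_force: 7.0
```

```bash
python3 -c "from h import *;avg(3)"
```

```text
t 22.85 tcp [ 575.1 -266.7  245.2] F [ 1.25 -0.8  -0.4 ] M [ 0.033 -0.216 -0.008] sd [0.023 0.007 0.   ] gap 50.0 7.000008299946785
```

Call:
jog_arm([
  [[-0.001,0,-0.0002,0],[-0.0015,0,-0.0003,0],[-0.0015,0,-0.0003,0]],
])

```text
time: 23.1
tcp_pos: [574.6, -266.7, 245.1]
tool_rot: [0.0, 1.0, -0.007, 0.0]
force: [2.3, 0.9, 0.1]
finger_gap: 0.54
finger_force: 7.0
```

```bash
python3 -c "from h import *;avg(3)"
```

```text
t 23.25 tcp [ 574.6 -266.7  245.1] F [ 2.9  -0.31  0.15] M [ 0.06  -0.396  0.012] sd [0.004 0.014 0.009] gap 50.0 6.999966725707054
```

Call:
jog_arm([
  [[-0.0008,0,-0.0001,0],[-0.0008,0,-0.0001,0]],
])

```text
time: 23.42
tcp_pos: [574.4, -266.6, 245.1]
tool_rot: [0.0, 1.0, -0.007, 0.001]
force: [4.4, -0.0, -1.2]
finger_gap: 0.548
finger_force: 7.0
```

```bash
python3 - <<'E'
from h import *
from rig import *
avg(3)
np.set_printoptions(precision=1,suppress=True,linewidth=180)
P=wworld(snapshot("wrist"))
for v in range(120,260,5): print(v,P[v,240],P[v,270])
E
```

```text
t 23.57 tcp [ 574.4 -266.7  245.2] F [ 4.78  0.56 -0.25] M [ 0.068 -0.798  0.067] sd [0.037 0.008 0.057] gap 50.0 6.99991799890995
120 [ 640.2 -259.3   62.2] [ 640.1 -275.6   63.3]
125 [ 637.5 -259.3   62.5] [ 637.2 -275.6   62.2]
130 [ 636.  -260.    77.4] [ 635.9 -274.8   78.9]
135 [ 634.5 -260.4   87.8] [ 634.5 -274.3   89.3]
140 [ 633.2 -260.8   95.8] [ 633.  -273.9   95.9]
145 [ 631.4 -260.9   99.1] [ 631.5 -273.6  101.3]
150 [ 630.5 -261.3  107.6] [ 630.4 -273.3  107.5]
155 [ 629.2 -261.5  111.5] [ 628.9 -273.2  110.7]
160 [ 627.1 -261.4  110.9] [ 627.1 -273.1  111.6]
165 [ 625.  -261.4  110.7] [ 624.8 -273.2  110.4]
170 [ 623.  -261.3  110.4] [ 623.2 -273.1  112.3]
175 [ 620.8 -261.2  110. ] [ 620.7 -273.2  110. ]
180 [ 618.8 -261.2  110.1] [ 618.2 -273.3  108.4]
185 [ 616.4 -261.   108.9] [ 616.6 -273.2  110.2]
190 [ 614.6 -261.1  110.2] [ 614.7 -273.1  110.8]
195 [ 612.  -260.9  108.4] [ 611.8 -273.3  108.3]
200 [ 609.9 -260.9  108.7] [ 609.3 -273.3  107.3]
205 [ 607.8 -260.8  109.1] [ 607.5 -273.3  108.5]
210 [ 604.6 -260.6  106.2] [ 605.1 -273.3  108.1]
215 [ 603.2 -260.6  108.5] [ 602.9 -273.3  108.4]
220 [ 600.2 -260.5  106.8] [ 599.8 -273.4  106.2]
225 [ 597.3 -260.3  105.5] [ 597.4 -273.4  106.3]
230 [ 594.6 -260.2  104.9] [ 594.6 -273.5  105.3]
235 [ 592.1 -260.1  104.7] [ 592.  -273.5  104.9]
240 [ 589.5 -260.   104.7] [ 589.3 -273.6  104.5]
245 [ 587.3 -260.   105.2] [ 586.9 -273.6  104.8]
250 [ 584.  -259.8  103.8] [ 584.2 -273.6  104.5]
255 [ 603.9 -262.4  144.7] [ 604.4 -271.5  145.8]
```

The stop contact is clear: Fx rose from 1.3 to 4.8 N. I'll ease off, release, and rise away.

Call:
jog_arm([
  [[0.0008,0,0.0001,0],[0.0008,0,0.0001,0]],
])

```text
time: 23.78
tcp_pos: [574.6, -266.7, 245.1]
tool_rot: [0.0, 1.0, -0.007, 0.0]
force: [4.1, 0.2, -0.5]
finger_gap: 0.541
finger_force: 7.0
```

Call:
jog_arm([
  [[0,0,0,0],[0,0,0,0],[0,0,0,0],[0,0,0,0],[0,0,0.02,0],[0,0,0.06,0],[0,0,0.12,0],[0,0,0.2,0],[0,0,0.28,0],[0,0,0.28,0]],
], claw=64)

```text
time: 24.62
tcp_pos: [575.3, -267.2, 365.1]
tool_rot: [0.003, 1.0, -0.007, 0.005]
force: [1.8, -0.5, 1.4]
finger_gap: 0.699
finger_force: 0.0
```

Call:
jog_arm([
  [[-0.1,0,0,0],[-0.2,0,0,0],[-0.28,0,0,0],[-0.32,0,0,0],[-0.32,0,0,0]],
])

```text
time: 25.03
tcp_pos: [443.7, -266.5, 357.8]
tool_rot: [-0.0, 1.0, -0.008, -0.001]
force: [1.4, -0.3, 0.3]
finger_gap: 0.7
finger_force: 0.0
```

```bash
python3 - <<'E'
from h import *
from rig import *
snapshot("top");s=snapshot("wrist");P=wworld(s);print(sense()["time"],sense()["tcp_pos"],sense()["force"])
m=(abs(P[...,0]-575)<72)&(abs(P[...,1]+266.5)<35)&(P[...,2]>88)&(P[...,2]<120)
Q=P[m];A=np.c_[Q[:,:2]-[578.6,-266.5],np.ones(len(Q))];R=Q
for _ in range(5):
    k=np.linalg.lstsq(A,Q[:,2],rcond=None)[0];e=abs(A@k-Q[:,2])<2;A,Q=A[e],Q[e]
print(len(Q),np.degrees(np.arctan(k[:2])),k[2],cv2.minAreaRect(Q[:,:2].astype(np.float32)),Q[:,:2].min(0),Q[:,:2].max(0))
cv2.imwrite("pics/w6.png",s["pixels"][...,::-1])
packs(world(snapshot("top"))[150:225,130:258])
E
```

```text
25.1333 [ 446.49444774 -266.94209367  357.91701964] [ 0.51425979 -0.32870992 -0.36980685]
6826 [1.01378885e+01 7.57005416e-03] 103.00907417349099 ((558.7350463867188, -266.18524169921875), (49.8198127746582, 92.72136688232422), 89.38459777832031) [ 512.21633193 -291.06310987] [ 605.34076918 -240.87309542]
[ 22  13  23  44 767] [561.9 288.1  53.2] [array([561.6, 289. ]), array([ 51.6, 120.3]), np.float64(84.4)]
[ 84  19  22  43 758] [543.7 116.6  53.2] [array([544.4, 116.6]), array([ 50.4, 119.9]), np.float64(84.1)]
```

View pics/w6.png

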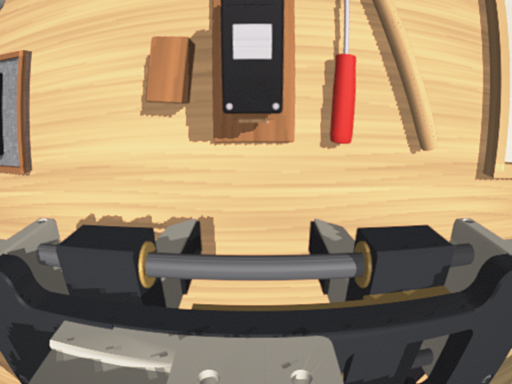

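The final view shows pack B lying along the cradle at (252,55), at 10.1° with no roll. Its low edge is at x = 512.2, as expected at home, and it is centred in y. Packs A and C are flat on the board and the robot touches nothing, so I'll hand in.

```bash
python3 -c "from rig import *;print(sign_off())"
```

```text
the job is handed in; nothing more can be done
None
```

Pack B (the middle one) had the loose core and now lies flat and centred on the cradle against the low stop; pack C tested sound and is back in its place, pack A was never lifted because B had already been found, and the job is handed in at about 25 s.

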